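Chock the bow roller, then slack its clip

ROBOT

A 6-joint arm with a two-finger parallel gripper is mounted at the origin on the work surface. World frame = base frame: x ahead of the robot, y to its left, z up, the work surface at z = 0. Lengths are in mm, angles in rad, forces in N, time in s.
With the tool pointing down it reaches from about 300 to 775 mm from the base axis. Payload 14.6 kg.
Tool frame: the origin (TCP) lies between the finger pads; the fingertips stand manip.tip_reach ahead of it and the grasp point (between the pads) lies 5 mm behind it (manip.tip_reach is the distance from the TCP to the fingertips, in mm); z points along the fingers, y is the line along which they close (so a half turn about z gives the same grasp; the last joint's range is limited). The gripper opens to 94 mm and grips with 3 to 60 N. Pads are 16 mm wide; open, the fingers measure 119 mm over their backs; the gripper's body (75 mm by 177 mm) begins 78 mm behind the grasp point.
Start: joints at [1.158, 0.3, 1.521, -0, 1.321, -0.067], TCP at [186.419, 517.433, 219.446] pointing down, gripper open.
Joint ranges: [-3.03, 3.03], [-0.79, 2.21], [0.23, 2.52], [-1.04, 4.18], [0, 3.07], [-2.55, 2.55]. Speed limits (rad/s): [2.22, 2.22, 2.57, 3.14, 3.14, 3.14].

INTERFACE

Orientations are given as [roll, pitch, yaw] about the fixed x, y, z axes, in that order (R = Rz(yaw) Ry(pitch) Rx(roll)).
In Python, from cell import manip gives the robot as it stands. The module is installed in compiled form; this text tells all that it offers.
- The arm moves only by the shell command python3 -m creep 'ROWS' [FORCE]. ROWS is JSON, a list of rows, each a list of 3 entries, a list of its own where there are three numbers: the opening, from -1 (shut) to 1 (fully open), then the shift along the tool's x, y, z in cm, then the turn about the tool's z in units of 5 degrees (1.0 is 5 degrees). In form: [[grip, [tx, ty, tz], roll], ...]. A call has 1 to 12 rows; each row is the pose to reach, as a shift and turn from the pose commanded when the call began, along the tool's axes at that moment; what a row does not reach only later rows make up. A row lasts 1/10 s, in which the tool goes at most 50 mm and 8.59 degrees, less where a joint would pass 70% of its speed; a pose out of reach is approached as far as the arm can. A call with a gripper value outside its range is refused whole. The fingers move at their own pace and stop on an object; FORCE is the grip in N (left out, the last holds). Time passes only in rows, so rows that repeat a pose let the fingers close. It gives the time, the measured TCP pose, the force, the opening and the grip force at its end, in the units of the state.
- manip.read_state(): the state, without advancing time (a new reading comes with each control period).
- manip.camera(name): name is "scene" or "top" or "wrist"; returns the picture (420x560x3 uint8, red, green, blue); there is no depth.
- manip.camera_params(name): a dict with "fovy" (degrees; the focal length in pixels is half the picture's height over the tangent of half this angle, whatever the lens; pixels are square), "cx", "cy" (the principal point, pixels), "origin" and "attitude" of the camera in the world. Camera axes: x right, y down, z forward; pixel columns grow to the right and rows downward; lengths in mm; the calibration is good to about 2 mm. A picture is of the moment at which its call begins: read the wrist's pose just before it. camera_params takes no time and is no camera call; for the wrist camera it gives the pose at the moment of the call.
- manip.sign_off(): hands the job in; it is judged then, once.
The state is a dict: "clock": time; "joints": joint angles; "qd": joint speeds; "effort": joint torques, N m; "eef_pos": TCP position; "eef_rot": TCP orientation; "wrist_force": force on the tool from outside, world axes, zero at the start; "moment": the same for the moment, N m; "finger_gap": finger opening in mm; "finger_force": force on a finger pad.
Only numpy, scipy, OpenCV 4.12 (cv2) and the standard library are available. Lean on these libraries where they do the work, as an engineer would, in place of code of your own. Each camera call takes 0.05 s, during which the arm holds its last target. There are 200 camera calls.

TASK

The worn nylon bow roller on the sloping walnut display board is held only by the spring clip, which has to come off it. Set the blue rubber-soled wedge chock flat on the board below the roller, thin end uphill and in line with it, and slide it up under the roller's low side until it bears snugly: lean on it for a moment with a light, steady push of about half a kilo, no more than three quarters, and do not shift the roller. Then turn the brass knob anticlockwise to its stop so that the clip comes clear, and leave the roller resting on the chock where it lay, with the other fittings undisturbed.

Things in the scene. Friction and masses are not known exactly. Their poses are not given: they have to be found in the camera images.
- deck: Sloping walnut board of the display stand, 280 mm long up the slope, 200 mm wide, 16 mm thick, fixed, tilted 12 degrees. Origin in the middle of its top face; x points up the slope, y across it, z square out of the face. Its low edge is about 20 mm above the counter; the roller overhangs, so a chock set down from above must be 25 mm or more short of touching.
- roller: Worn off-white nylon bow roller lying across the board, clipped: 60 mm diameter, 92 mm long, 0.45 kg, 22 mm wide, 5 mm deep groove round its middle. The pose is that of its brass bush, y along the axis, about deck x = 20, y = 0, z = 30 mm; the bush is seized off-centre in the nylon, up to 6 mm up or down the slope, by how much is not known. Freed and unchocked it rolls down.
- chock: Blue wooden wedge, black rubber sole, first on the counter at the right: 70 long, 50 wide, 36 mm high, 0.1 kg. Origin mid-underside; x to the toe (x = +35, 3 mm thick), z up. Flat top from the heel (x = -35) to x = -9 mm, then a straight 37 degree ramp. Grip across y at x = -22 mm or push its upright heel. Flat on the deck, just touching, its origin is 43 to 55 mm downhill of the roller's bush.
- knob (a joint): Turn of the round brass clip knob: 0 clamped (start), grows anticlockwise seen from above the board, stop at 1.4 rad; stays where it is left. It takes about 0.1 N m to turn. The knob does not rise; the clip strap climbs 3 mm per radian and leaves the roller at about 0.7 rad.
- knob_grip (a point): Centre of the round knob (40 mm diameter, 28 mm high, red dot on top), on its axis, at deck x = 78 mm, 80 mm above the deck face; the axis is square to the board. It can be gripped across any diameter from above along the board's z. The clip strap lies 8 mm and the roller's top 6 mm below the knob's underside level.
- clip: Spring-steel strap, 16 mm wide, from the screw under the knob over the roller's groove; presses the roller on the board with 8 N until the knob is slackened. Origin at the screw, its free end lies along the deck's -x.
- rim: Bystander: chromed deadlight rim, flat ring 130 mm across and 14 mm high, lying on the counter at the left. Origin under its centre.
- pawl: Bystander: bronze winch pawl, 65 x 25 x 14 mm, lying on the counter at the right. Origin under its middle.
- gooseneck: Bystander: brass gooseneck standing on its 64 mm round flange, 106 mm high, at the right. Origin under the flange.
- pin: Bystander: iron belaying pin, 232 mm long, 33 mm across its collar, lying on the counter beyond the board. Origin on its axis at mid-length, x along it.
There are look-alikes about, which are no part of the job. There is more than one size of the chock; the one meant has the size given above.

How it is judged (in metres and radians):
On the way, in this order (a step that is already met when the one before it is completed fails the run):
1. the chock, flat on the board, thin end uphill and in line (within 20 mm and 0.2 rad), bears against the roller with at least 2 N for 0.4 s while the clip is still clamped (contact force between chock and roller above 2 N and value of joint knob below 0.15 rad and angle between the z axis of chock and the z axis of deck, either way round below 0.1 rad and z of chock in the frame of deck below 0.006 m and angle between the x axis of chock and the x axis of deck, either way round below 0.2 rad and x of chock in the frame of deck above -0.0375 m and y of chock in the frame of deck between -0.02 and 0.02 m), for 0.4 s.
2. the knob is turned to its stop (over 1.2 rad) with the roller still in its place (within 4 mm) (value of joint knob above 1.2 rad and distance of roller from where it was at the start of the episode below 0.004 m), for 0.2 s.
At the end, for the whole second after the job is handed in: knob over 1.2 rad, clip off the roller (contact under 0.1 N), roller at rest within 4 mm of its first place and bearing on the chock (over 0.3 N), chock flat on the board (within 0.1 rad) below it, thin end uphill, in line within 20 mm and 0.2 rad (all of step 2 and contact force between chock and roller above 0.3 N and contact force between clip and roller below 0.1 N and linear speed of roller below 0.01 m/s and angle between the z axis of chock and the z axis of deck, either way round below 0.1 rad and z of chock in the frame of deck below 0.006 m and angle between the x axis of chock and the x axis of deck, either way round below 0.2 rad and x of chock in the frame of deck above -0.0375 m and y of chock in the frame of deck between -0.02 and 0.02 m); the robot touches nothing.
It fails at once if the chock is driven against the roller with more than 10 N (contact force between chock and roller above 10 N).
It fails at once if the roller is shoved or rolls more than 5 mm from its place (distance of roller from where it was at the start of the episode above 0.005 m).
It fails at once if a bystander is moved more than 15 mm (distance of any of rim, pawl, gooseneck, pin from where it was at the start of the episode above 0.015 m).
It also fails if it takes over 64 s, if anything falls off the work surface, if the arm or the gripper's body presses on something with over 40 N, if the wrist force passes 120 N, or if a joint passes its speed limit or range.

## Working session

There is one attempt and no reset: what is moved stays moved. The work goes in short steps, Python scripts to look and compute and a shell command to move; the robot and the scene stay as the last step left them, time stands still between calls to the robot, and variables do not carry over. Pictures are saved under pics/ and viewed, at most 10 in all, crops included, and the job is handed in when it is done.

```bash
mkdir -p pics; ls; python3 - <<'E'
from cell import manip
import cv2,numpy as np
print(manip.tip_reach); s=manip.read_state(); print(s)
for n in("scene","top"):
    im=manip.camera(n); p=manip.camera_params(n); print(n,p)
    cv2.imwrite(f"pics/{n}0.png",cv2.resize(im[:,:,::-1],(784,588),interpolation=cv2.INTER_CUBIC))
    cv2.imwrite(f"{n}_raw.png",im[:,:,::-1])
print(manip.camera_params("wrist"))
E
```

```text
pics
14.0
{'clock': 0.0, 'joints': array([ 1.15839903e+00,  3.00490666e-01,  1.52156886e+00, -1.86611675e-06,
        1.32067935e+00, -6.66116206e-02]), 'qd': array([-4.29326753e-04, -9.50888566e-04,  9.30467684e-05, -1.02272576e-03,
       -1.28216515e-03, -7.59831888e-04]), 'effort': array([ 1.93342086e-03, -5.31806266e+01, -3.52736843e+01,  7.09448196e-02,
        2.43466313e-02, -1.05026754e-04]), 'eef_pos': array([186.32886679, 517.22445268, 218.88075067]), 'eef_rot': array([-3.14044885e+00, -7.44918695e-05,  2.79580739e+00]), 'wrist_force': array([-0.09876485,  0.22540386,  0.91120881]), 'moment': array([ 0.00423046, -0.01486278, -0.03003211]), 'finger_force': 0.0, 'finger_gap': 93.98350476278212}
scene {'fovy': 46.84716168089042, 'cx': 283.97404536121763, 'cy': 204.0972211186317, 'origin': array([1468.54625923,  487.33765038, 1152.59398921]), 'attitude': array([-2.39352492,  0.00571595,  2.0467422 ])}
top {'fovy': 55.765043218335315, 'cx': 276.69695809485904, 'cy': 208.20394188424453, 'origin': array([517.24402377,  26.84877895, 983.02288057]), 'attitude': array([-3.05694158,  0.01127998, -1.56927507])}
{'fovy': 66.44222300153851, 'cx': 277.29603801656543, 'cy': 210.18910085364888, 'origin': array([112.65460092, 544.30783708, 383.7110774 ]), 'attitude': array([2.86660457e+00, 1.63204518e-03, 1.22559785e+00])}
```

View pics/scene0.png

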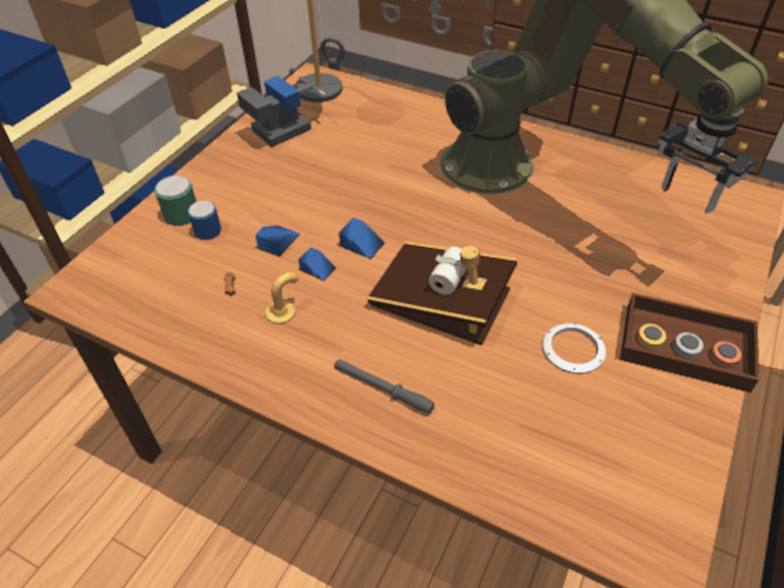

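View pics/top0.png

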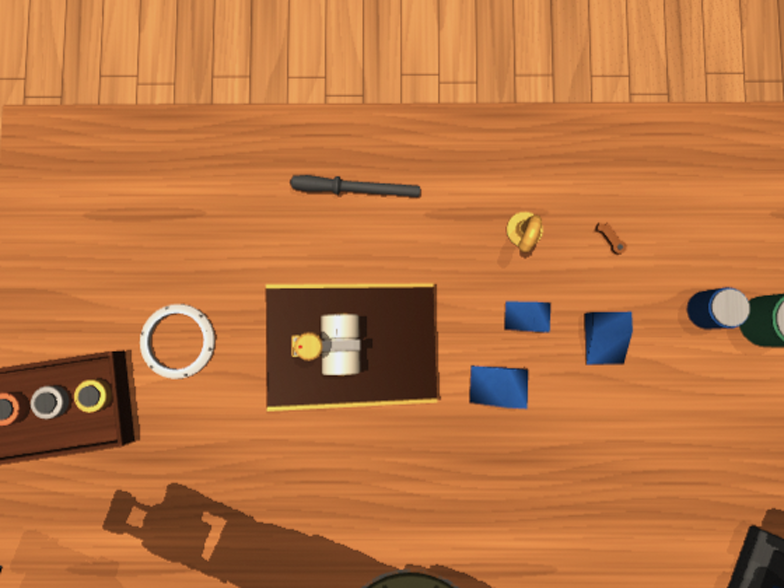

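The top view (784 px wide) shows three blue wedges, at (499,386), (527,316) and (608,337). The board's uphill end is on the left, with the knob at (306,346). Next I'll enlarge the wedges and the board.

```bash
cat > h.py <<'E'
import numpy as np, cv2
from scipy.spatial.transform import Rotation as Ro
def cam(p):
    f=210/np.tan(np.radians(p["fovy"]/2)); return f,p["cx"],p["cy"],np.array(p["origin"]),Ro.from_euler('xyz',p["attitude"]).as_matrix()
def ray(p,u,v):
    f,cx,cy,o,R=cam(p); d=R@np.array([(u-cx)/f,(v-cy)/f,1]); return o,d/np.linalg.norm(d)
def onz(p,u,v,z):
    o,d=ray(p,u,v); return o+d*(z-o[2])/d[2]
def tri(obs):
    A=np.zeros((3,3));b=np.zeros(3)
    for p,u,v in obs:
        o,d=ray(p,u,v);M=np.eye(3)-np.outer(d,d);A+=M;b+=M@o
    x=np.linalg.solve(A,b)
    return x,[np.linalg.norm((np.eye(3)-np.outer(d,d))@(x-o)) for o,d in (ray(*q) for q in obs)]
def proj(p,X):
    f,cx,cy,o,R=cam(p); c=R.T@(np.array(X)-o); return cx+f*c[0]/c[2],cy+f*c[1]/c[2]
E
python3 - <<'E'
import cv2,numpy as np
t=cv2.imread("top_raw.png");s=cv2.imread("scene_raw.png")
def crop(im,x,y,w,h,k):
    c=cv2.resize(im[y:y+h,x:x+w],None,fx=k,fy=k,interpolation=cv2.INTER_CUBIC)
    return c
a=crop(t,325,205,133,98,6); 
cv2.imwrite("pics/ctop.png",a)
b=crop(s,170,150,110,55,7); cv2.imwrite("pics/cscene.png",b)
# both stacked deck crops
cv2.imwrite("pics/cdeck.png",np.vstack([crop(t,182,196,135,100,3)[:,:400],crop(s,260,165,133,80,3)[:240,:399].copy().__class__((0,400,3),np.uint8) if 0 else cv2.resize(crop(s,260,165,115,85,3),(400,296))]))
E
```

```text
(no output)
```

View pics/ctop.png

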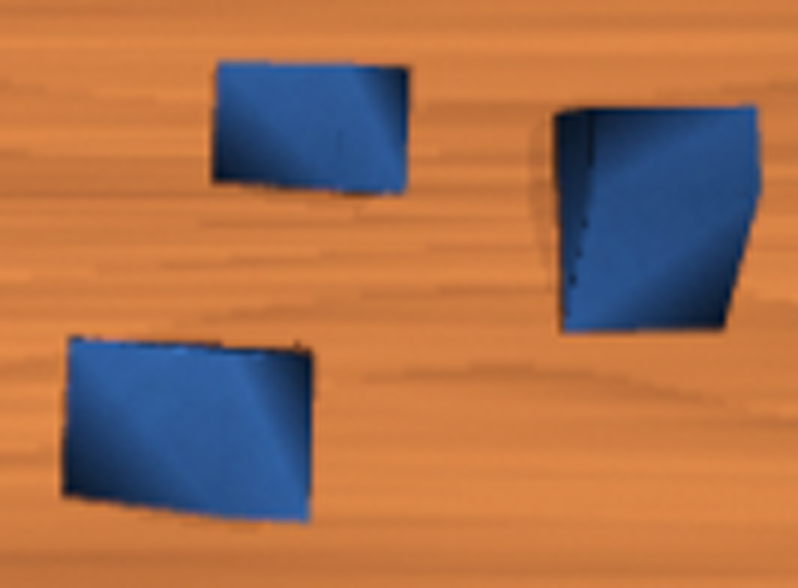

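View pics/cscene.png

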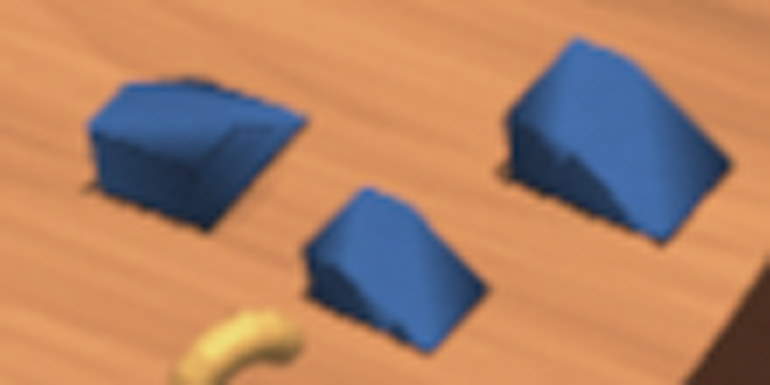

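View pics/cdeck.png

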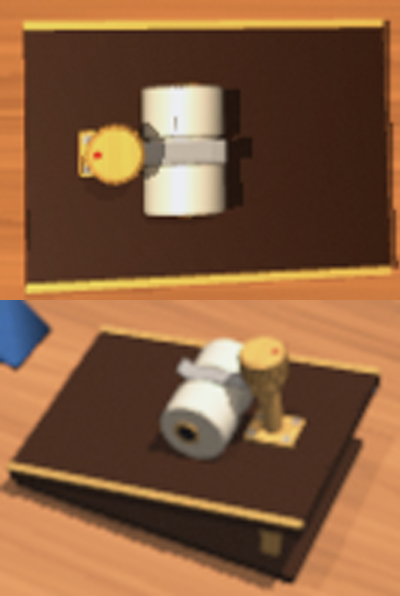

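```bash
cat > m.py <<'E'
from cell import manip
from h import *
T=manip.camera_params("top");S=manip.camera_params("scene")
t=lambda x,y:(T,325+x/6,205+y/6)
s=lambda x,y:(S,170+x/7,150+y/7)
td=lambda x,y:(T,182+x/3,196+y/3)
kx=400/345;ky=296/255
sd=lambda x,y:(S,260+x/3/kx,165+(y-300)/3/ky)
E
python3 - <<'E'
from m import *
np.set_printoptions(precision=1,suppress=True)
def pr(n,*o): print(n,*tri(o))
for n,a,b,c,d in(("A",(217,62),(212,183),(410,66),(405,193)),("B",(70,338),(63,495),(312,350),(310,521))):
    for q in(a,b): print(n,"toe z3",onz(*t(*q),3))
for n,pts in(("A",[((410,66),(305,252)),((405,193),(368,187)),((217,62),(430,350)),((212,183),(490,288))]),
             ("B",[((312,350),(510,118)),((310,521),(577,38)),((70,338),(662,242)),((63,495),(733,163))]),
             ("C",[((553,112),(207,160)),((757,105),(90,125)),((562,330),(305,120))])):
    for a,b in pts: pr(n,t(*a),s(*b))
for q in((553,112),(757,105),(762,190),(725,330),(562,330)): print("C z0",onz(*t(*q),0),"z36",onz(*t(*q),36))
for q in((95,188),(208,230),(305,120)): print("Cs z0",onz(*s(*q),0))
# deck corners
for n,a,b in(("LL near? low,+x",(386,22),(12,467)),("low,-x",(392,270),(103,332)),("high,-x",(26,290),(378,376)),("high,+x",(24,24),(302,524)),
   ("knob top c",(117,154),(263,351))): pr(n,td(*a),sd(*b))
E
```

```text
A toe z3 [ 582.8 -170.5    3. ]
A toe z3 [ 533.2 -167.7    3. ]
B toe z3 [ 470.  -108.9    3. ]
B toe z3 [ 406.9 -105.3    3. ]
A [ 578.7 -240.1   30.3] [np.float64(1.8535024941626728), np.float64(1.853502494162696)]
A [ 528.2 -237.1   30.4] [np.float64(1.7345941163424792), np.float64(1.7345941163425125)]
A [ 582.8 -170.6    0.2] [np.float64(0.49727522950436504), np.float64(0.4972752295043552)]
A [ 533.  -168.1   -2.6] [np.float64(0.6630482849150835), np.float64(0.663048284915122)]
B [ 466.4 -195.3   41.7] [np.float64(2.7454436929174704), np.float64(2.745443692917408)]
B [ 400.9 -194.4   41.3] [np.float64(1.595835634450218), np.float64(1.5958356344501299)]
B [ 469.7 -109.1   -1.3] [np.float64(0.40538885014382214), np.float64(0.4053888501437878)]
B [ 406.  -104.9   -0.9] [np.float64(1.0402498454065983), np.float64(1.0402498454065414)]
C [ 562.  -296.2   49.1] [np.float64(4.353679452547645), np.float64(4.353679452547643)]
C [ 562.6 -371.7   43. ] [np.float64(2.15403037571449), np.float64(2.1540303757145325)]
C [ 473.4 -310.7   -2.8] [np.float64(0.08248455074821012), np.float64(0.08248455074820667)]
C z0 [ 562.5 -308.7    0. ] z36 [ 560.9 -296.4   36. ]
C z0 [ 565.5 -392.2    0. ] z36 [ 563.7 -376.9   36. ]
C z0 [ 530.7 -393.     0. ] z36 [ 530.2 -377.7   36. ]
C z0 [ 473.7 -376.     0. ] z36 [ 475.3 -361.2   36. ]
C z0 [ 473.6 -309.8    0. ] z36 [ 475.2 -297.5   36. ]
Cs z0 [ 563.7 -373.8    0. ]
Cs z0 [ 563.  -307.9    0. ]
Cs z0 [ 475.8 -308.7    0. ]
LL near? low,+x [608.2 -40.2  28.6] [np.float64(4.422434860812972), np.float64(4.422434860813082)]
low,-x [411.7 -46.   25.1] [np.float64(2.3675528414678446), np.float64(2.3675528414678557)]
high,-x [403.9 228.9  83. ] [np.float64(0.8121283577787485), np.float64(0.8121283577786629)]
high,+x [602.  234.2  90.8] [np.float64(0.9188312760190784), np.float64(0.9188312760190802)]
knob top c [505.2 151.5 167.5] [np.float64(1.548436572956869), np.float64(1.5484365729570209)]
```

Judged by footprint, wedge A at (527,316) is the chock: about 50 x 70 mm. B at (499,386) and C at (608,337) are both about 64 x 88 mm, so they are look-alikes. The crop confirms A is the small one, with its toe to the left. Next I'll work out the hover over A and its clearance from the gooseneck.

```bash
cat >> m.py <<'E'
np.set_printoptions(precision=2,suppress=True)
def goto(pos,yaw,s=None):
    """tool-frame cm shift and roll units to reach pos (mm), yaw with the tool down"""
    s=s or manip.read_state(); R=Ro.from_euler('xyz',s["eef_rot"]).as_matrix()
    d=R.T@(np.array(pos)-s["eef_pos"])/10
    dy=(yaw-s["eef_rot"][2]+np.pi)%(2*np.pi)-np.pi
    print("shift cm",d,"roll units",-np.degrees(dy)/5)
E
python3 - <<'E'
from m import *
h=np.array([onz(*t(*q),36)[:2] for q in((410,66),(405,193))]);to=np.array([onz(*t(*q),3)[:2] for q in((217,62),(212,183))])
v=to.mean(0)-h.mean(0); L=np.linalg.norm(v); a=np.arctan2(v[1],v[0]); e=h[0]-h[1]
c=(h.mean(0)+to.mean(0))/2; print("len",L,"yaw",a,"edge yaw",np.arctan2(e[1],e[0])+np.pi/2,"c",c)
g=c-22*v/L; print("grip",g)
print("goose",tri([(T,521/1.4,231/1.4),(S,281/1.4,313/1.4)]),"pipe top",onz(T,531/1.4,232/1.4,100))
print("pawl",onz(T,610/1.4,238/1.4,0))
goto([g[0],g[1],170],1.53)
E
```

```text
len 69.77368815723219 yaw 1.5125654653920215 edge yaw 1.5084695282378737 c [ 555.98 -203.92]
grip [ 554.7  -225.88]
goose (array([ 710.62, -202.93,   -3.12]), [np.float64(1.7093614392588117), np.float64(1.7093614392589156)]) pipe top [ 688.1  -193.43  100.  ]
pawl [ 696.52 -358.53    0.  ]
shift cm [-59.84 -57.42   4.95] roll units 14.504892152542553
```

```bash
python3 -m creep '[[1,[0,0,-5],0],[1,[-59.8,-57.4,-5],14.5],[1,[-59.8,-57.4,-5],14.5],[1,[-59.8,-57.4,-5],14.5],[1,[-59.8,-57.4,-5],14.5],[1,[-59.8,-57.4,-5],14.5],[1,[-59.8,-57.4,-5],14.5],[1,[-59.8,-57.4,-5],14.5],[1,[-59.8,-57.4,-5],14.5],[1,[-59.8,-57.4,-5],14.5],[1,[-59.8,-57.4,-5],14.5],[1,[-59.8,-57.4,-5],14.5]]' 5
python3 - <<'E'
from m import *
goto([554.7,-225.9,190],1.53)
E
```

```text
clock: 1.3
eef_pos: [431.0, 22.5, 269.5]
eef_rot: [3.141, -0.0, 1.53]
wrist_force: [1.4, 0.9, -0.7]
finger_gap: 94.0
finger_force: 0.0
shift cm [-24.32  13.37   7.95] roll units 0.001357613014111402
```

```bash
cat > snap.py <<'E'
import sys,pickle
from m import *
n=sys.argv[1]; p=manip.camera_params("wrist"); im=manip.camera("wrist")
cv2.imwrite(f"{n}.png",im[:,:,::-1]); pickle.dump(p,open(f"{n}.pkl","wb"))
E
python3 snap.py w1
python3 -m creep '[[0.6,[-24.3,13.4,0],0],[0.6,[-24.3,13.4,0],0],[0.6,[-24.3,13.4,0],0],[0.6,[-24.3,13.4,0],0],[0.6,[-24.3,13.4,0],0],[0.6,[-24.3,13.4,0],0],[0.6,[-24.3,13.4,8],0],[0.6,[-24.3,13.4,8],0],[0.6,[-24.3,13.4,8],0]]'
python3 snap.py w2
python3 -c "
import cv2,numpy as np
cv2.imwrite('pics/w.png',np.hstack([cv2.resize(cv2.imread(f'{n}.png'),(400,300),interpolation=cv2.INTER_AREA) for n in('w1','w2')]))"
```

```text
clock: 2.25
eef_pos: [553.0, -222.9, 184.9]
eef_rot: [-3.134, -0.003, 1.53]
wrist_force: [-0.3, -0.2, -0.8]
finger_gap: 75.3
finger_force: 0.0
```

View pics/w.png

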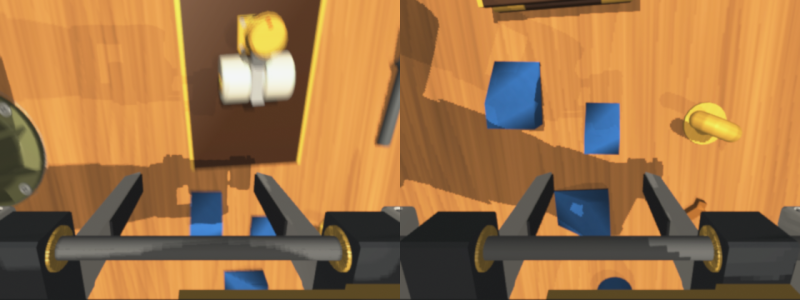

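The left view (w1) shows the board with roller and knob. The right view (w2) shows A, the small wedge, at about (602,128), with larger B at (515,95) and C at (583,212). I'll check A against w2 numerically.

```bash
python3 - <<'E'
from m import *
import pickle
p=pickle.load(open("w2.pkl","rb")); im=cv2.imread("w2.png")
hsv=cv2.cvtColor(im,cv2.COLOR_BGR2HSV); m=cv2.inRange(hsv,(95,90,25),(125,255,255)); m=cv2.morphologyEx(m,cv2.MORPH_OPEN,np.ones((3,3)))
cs,_=cv2.findContours(m,cv2.RETR_EXTERNAL,cv2.CHAIN_APPROX_NONE)
for c in cs:
    if cv2.contourArea(c)>800:
        q=cv2.approxPolyDP(c,4,True)[:,0]
        print(q.tolist()); 
        for u,v in q: print(onz(p,u,v,2)[:2],onz(p,u,v,36)[:2])
goto([554.5,-225.9,28],1.51)
E
```

```text
[[289, 265], [217, 268], [222, 313], [253, 330], [293, 329]]
[ 562.84 -309.06] [ 562.35 -292.99]
[ 477.3  -309.78] [ 485.17 -293.63]
[ 477.98 -370.75] [ 485.78 -348.64]
[ 514.9  -396.46] [ 519.09 -371.85]
[ 565.2  -396.79] [ 564.48 -372.14]
[[262, 145], [259, 214], [304, 214], [306, 146]]
[ 538.3  -168.59] [ 540.2  -166.25]
[ 530.86 -244.99] [ 533.49 -235.18]
[ 581.66 -246.93] [ 579.33 -236.93]
[ 585.13 -171.5 ] [ 582.46 -168.87]
[[133, 87], [119, 143], [122, 177], [188, 179], [196, 174], [194, 88]]
[ 409.83 -105.32] [ 424.29 -109.16]
[ 385.82 -160.45] [ 402.63 -158.9 ]
[ 382.8  -196.98] [ 399.9  -191.86]
[ 455.1  -202.02] [ 465.14 -196.41]
[ 464.49 -196.85] [ 473.61 -191.75]
[ 472.   -108.81] [ 480.39 -112.31]
shift cm [-0.28  0.1  16.03] roll units 0.23401733217836931
```

```bash
python3 - <<'E'
from m import *
goto([555.8,-225.5,23],1.51)
E
python3 -m creep '[[0.6,[-0.2,-0.1,8],0.2],[0.6,[-0.2,-0.1,8],0.2],[0.6,[-0.2,-0.1,10],0.2],[0.6,[-0.2,-0.1,10],0.2],[0.6,[-0.2,-0.1,10],0.2]]' 6
python3 - <<'E'
from m import *
goto([555.8,-225.5,23],1.51)
E
```

```text
shift cm [-0.24  0.23 16.53] roll units 0.23401733217836931
clock: 2.8
eef_pos: [554.7, -225.9, 91.8]
eef_rot: [3.139, 0.001, 1.513]
wrist_force: [-0.1, 0.1, -0.6]
finger_gap: 75.7
finger_force: 0.0
shift cm [0.05 0.09 6.88] roll units 0.03702207873512803
```

```bash
python3 -m creep '[[0.6,[0,0.1,3.5],0],[0.6,[0,0.1,6],0],[0.6,[0,0.1,6.9],0],[0.6,[0,0.1,6.9],0],[0.1,[0,0.1,6.9],0],[-0.1,[0,0.1,6.9],0],[-0.3,[0,0.1,6.9],0],[-0.3,[0,0.1,6.9],0],[-0.3,[0,0.1,6.9],0],[-0.3,[0,0.1,6.9],0]]' 8
```

```text
clock: 3.8
eef_pos: [555.1, -225.8, 21.4]
eef_rot: [3.14, 0.001, 1.513]
wrist_force: [-1.1, 0.9, 6.9]
finger_gap: 50.0
finger_force: 8.0
```

```bash
cat >> m.py <<'E'
O=np.array([506.5,94.5,58.5]); D=Ro.from_euler('z',1.595).as_matrix()@Ro.from_euler('y',-np.radians(12)).as_matrix()
W=lambda *q:O+D@np.array(q,float)
E
python3 -m creep '[[-0.3,[0,0,-3],0],[-0.3,[0,0,-6],0],[-0.3,[0,0,-9],0],[-0.3,[0,0,-11],0],[-0.3,[0,0,-11],0],[-0.3,[0,0,-11],0]]'
python3 - <<'E'
from m import *
a=W(-97,0,26.4)-[0,0,5]; print(a); a[2]=95; goto(a,1.595)
E
```

```text
clock: 4.4
eef_pos: [554.3, -225.5, 129.7]
eef_rot: [-3.141, -0.0, 1.513]
wrist_force: [0.4, 0.5, -1.9]
finger_gap: 50.4
finger_force: 8.0
[508.93  -5.84  59.16]
shift cm [21.66 -5.8   3.47] roll units -0.9401417347478963
```

```bash
python3 -m creep '[[-0.3,[4.5,-1.2,0],-0.2],[-0.3,[9,-2.4,0],-0.4],[-0.3,[13.5,-3.6,0],-0.6],[-0.3,[17,-4.8,0],-0.9],[-0.3,[20,-5.4,0],-0.9],[-0.3,[21.7,-5.8,0],-0.9],[-0.3,[21.7,-5.8,0],-0.9],[-0.3,[21.7,-5.8,1.7],-0.9],[-0.3,[21.7,-5.8,3.5],-0.9],[-0.3,[21.7,-5.8,3.5],-0.9],[-0.3,[21.7,-5.8,3.5],-0.9]]'
python3 - <<'E'
from m import *
im=manip.camera("wrist")[:,:,::-1]; s=manip.camera("scene")[:,:,::-1]
cv2.imwrite("pics/w3.png",np.hstack([cv2.resize(im,(400,300)),cv2.resize(s[150:270,220:380],(400,300),interpolation=cv2.INTER_CUBIC)]))
print(manip.read_state()["eef_pos"],manip.read_state()["wrist_force"])
E
```

```text
clock: 5.5
eef_pos: [509.1, -6.2, 95.0]
eef_rot: [-3.14, -0.0, 1.591]
wrist_force: [0.7, 0.2, -1.1]
finger_gap: 50.4
finger_force: 8.0
[509.61  -6.02  95.98] [ 0.13 -0.81 -1.41]
```

View pics/w3.png

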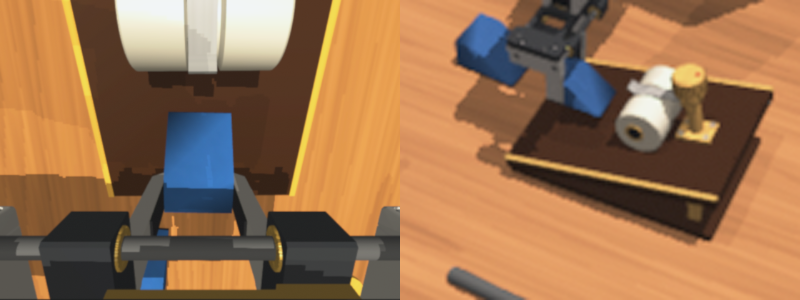

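The chock sits toe-uphill, centred on the strap (chock at x≈199, strap at x≈202 in the left view) and short of the roller. I'll lower it gently.

```bash
python3 -m creep '[[-0.3,[0,0,1],0],[-0.3,[0,0,2],0],[-0.3,[0,0,2.4],0],[-0.3,[0,0,2.7],0],[-0.3,[0,0,2.7],0]]' 4; python3 -m creep '[[-0.3,[0,0,0.2],0],[-0.3,[0,0,0.4],0],[-0.3,[0,0,0.4],0],[-0.3,[0,0,0.4],0]]'; python3 -m creep '[[-0.3,[0,0,0.2],0],[-0.3,[0,0,0.4],0],[-0.3,[0,0,0.4],0],[-0.3,[0,0,0.4],0]]'
```

```text
clock: 6.1
eef_pos: [509.1, -5.6, 68.0]
eef_rot: [-3.141, -0.0, 1.592]
wrist_force: [0.6, 0.7, -0.6]
finger_gap: 50.1
finger_force: 4.0
clock: 6.5
eef_pos: [509.2, -5.6, 64.5]
eef_rot: [-3.142, -0.0, 1.592]
wrist_force: [-0.4, -0.4, -1.0]
finger_gap: 50.0
finger_force: 4.0
clock: 6.9
eef_pos: [509.3, -5.6, 60.5]
eef_rot: [3.142, 0.0, 1.592]
wrist_force: [-0.0, 0.2, 0.5]
finger_gap: 49.8
finger_force: 4.0
```

```bash
for i in 1; do python3 -m creep '[[-0.3,[0,0,0.1],0],[-0.3,[0,0,0.2],0],[-0.3,[0,0,0.2],0],[-0.3,[0,0,0.2],0]]'; done; python3 -m creep '[[-0.3,[0,0,0.1],0],[-0.3,[0,0,0.2],0],[-0.3,[0,0,0.2],0],[-0.3,[0,0,0.2],0]]'
```

```text
clock: 7.3
eef_pos: [509.3, -5.6, 58.6]
eef_rot: [3.142, 0.0, 1.592]
wrist_force: [-1.4, -0.1, 3.9]
finger_gap: 50.2
finger_force: 4.8
clock: 7.7
eef_pos: [509.5, -5.5, 57.8]
eef_rot: [3.141, -0.0, 1.592]
wrist_force: [-8.9, 0.6, 22.1]
finger_gap: 50.3
finger_force: 14.9
```

```bash
python3 -m creep '[[-0.3,[0,0,-0.2],0],[0.2,[0,0,-0.2],0],[0.3,[0,0,-0.2],0],[0.3,[0,0,-0.2],0],[0.3,[0,0,-0.2],0]]' 4
python3 - <<'E'
from m import *
w=manip.camera("wrist")[:,:,::-1]; s=manip.camera("scene")[:,:,::-1]
cv2.imwrite("pics/w4.png",np.hstack([cv2.resize(w,(400,300)),cv2.resize(s[165:255,250:370],(400,300),interpolation=cv2.INTER_CUBIC)]))
print(manip.read_state()["eef_pos"],manip.read_state()["wrist_force"])
E
```

```text
clock: 8.2
eef_pos: [509.4, -5.7, 58.4]
eef_rot: [3.141, 0.0, 1.591]
wrist_force: [1.1, 0.2, 2.7]
finger_gap: 61.0
finger_force: 1.5
[509.38  -5.66  58.45] [ 1.53 -0.51  2.64]
```

View pics/w4.png

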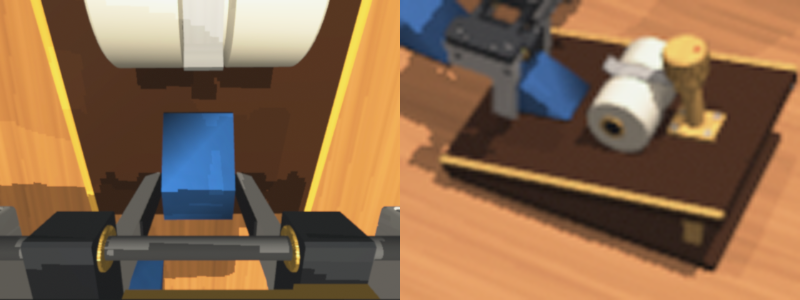

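```bash
python3 -m creep '[[0.3,[0,0,-0.2],0],[0.3,[0,0,-0.2],0],[0.3,[0,0,-0.2],0]]' 4; python3 -m creep '[[0.3,[0,0,-0.3],0],[0.3,[0,0,-0.3],0],[0.3,[0,0,-0.3],0]]' 4
```

```text
clock: 8.6
eef_pos: [509.1, -5.6, 60.3]
eef_rot: [-3.141, -0.0, 1.592]
wrist_force: [-0.3, 0.1, -0.4]
finger_gap: 61.2
finger_force: 0.0
clock: 8.9
eef_pos: [509.3, -5.6, 63.5]
eef_rot: [3.141, 0.0, 1.592]
wrist_force: [-0.2, 0.5, 0.2]
finger_gap: 61.0
finger_force: 0.0
```

```bash
python3 -m creep '[[-0.2,[0,0,0],0],[-0.2,[0,0,0],0],[-0.2,[0,0,0],0],[-0.2,[0,0,0],0]]' 4;  python3 -m creep '[[-0.2,[0.34,0,-0.07],0],[-0.2,[0.68,0,-0.14],0],[-0.2,[1.02,0,-0.21],0],[-0.2,[1.36,0,-0.28],0],[-0.2,[1.7,0,-0.36],0],[-0.2,[2.05,0,-0.43],0],[-0.2,[2.4,0,-0.5],0],[-0.2,[2.74,0,-0.57],0],[-0.2,[3.1,0,-0.65],0],[-0.2,[3.42,0,-0.72],0],[-0.2,[3.42,0,-0.72],0],[-0.2,[3.42,0,-0.72],0]]'
```

```text
clock: 9.3
eef_pos: [509.2, -5.6, 63.4]
eef_rot: [-3.142, 0.0, 1.592]
wrist_force: [0.7, -0.2, -1.0]
finger_gap: 50.1
finger_force: 4.0
clock: 10.5
eef_pos: [508.6, 28.8, 70.7]
eef_rot: [3.141, -0.0, 1.592]
wrist_force: [0.5, 0.6, 2.9]
finger_gap: 49.9
finger_force: 4.0
```

```bash
python3 -m creep '[[-0.2,[0.1,0,-0.02],0],[-0.2,[0.2,0,-0.04],0],[-0.2,[0.3,0,-0.06],0],[-0.2,[0.39,0,-0.08],0],[-0.2,[0.39,0,-0.08],0]]'; python3 -m creep '[[-0.2,[0.05,0,-0.01],0],[-0.2,[0.1,0,-0.02],0],[-0.2,[0.1,0,-0.02],0],[-0.2,[0.1,0,-0.02],0]]';python3 -m creep '[[-0.2,[0.05,0,-0.01],0],[-0.2,[0.1,0,-0.02],0],[-0.2,[0.1,0,-0.02],0],[-0.2,[0.1,0,-0.02],0]]'
python3 -c "
from m import *
a=[]
for n in ('scene','top'):
    i=manip.camera(n)[:,:,::-1]; cv2.imwrite(n+'_r5.png',i)
s=cv2.imread('scene_r5.png');t=cv2.imread('top_r5.png')
cv2.imwrite('pics/w5.png',np.hstack([cv2.resize(s[165:255,250:370],(400,300),interpolation=cv2.INTER_CUBIC),cv2.resize(t[190:310,180:340],(400,300),interpolation=cv2.INTER_CUBIC)]))"
```

```text
clock: 11.0
eef_pos: [508.5, 32.5, 71.5]
eef_rot: [3.142, 0.0, 1.591]
wrist_force: [-0.3, -1.7, 2.2]
finger_gap: 50.1
finger_force: 4.0
clock: 11.4
eef_pos: [508.5, 33.5, 71.7]
eef_rot: [3.141, 0.0, 1.592]
wrist_force: [-0.7, -3.4, 4.5]
finger_gap: 50.1
finger_force: 4.0
clock: 11.8
eef_pos: [508.5, 34.5, 71.9]
eef_rot: [3.141, -0.0, 1.592]
wrist_force: [0.7, -4.4, 5.6]
finger_gap: 50.0
finger_force: 4.0
```

View pics/w5.png

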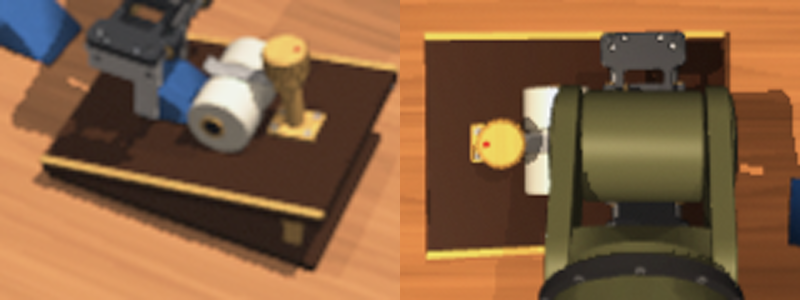

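The left view shows the chock's toe up against the low side of the roller. Part of the force now is downward preload from the slide, so I'll open to let it settle, re-grip without preload, and then lean.

```bash
python3 -m creep '[[0.2,[0,0,0],0],[0.2,[0,0,0],0],[0.2,[0,0,0],0],[0.2,[0,0,0],0]]' 4; python3 -m creep '[[-0.2,[0,0,0],0],[-0.2,[0,0,0],0],[-0.2,[0,0,0],0],[-0.2,[0,0,0],0],[-0.2,[0,0,0],0],[-0.2,[0,0,0],0]]' 10; python3 -m creep '[[-0.2,[0.03,0,-0.006],0],[-0.2,[0.05,0,-0.01],0],[-0.2,[0.05,0,-0.01],0],[-0.2,[0.05,0,-0.01],0]]'; python3 -m creep '[[-0.2,[0.03,0,-0.006],0],[-0.2,[0.05,0,-0.01],0],[-0.2,[0.05,0,-0.01],0],[-0.2,[0.05,0,-0.01],0]]'
```

```text
clock: 12.3
eef_pos: [508.3, 34.6, 71.7]
eef_rot: [-3.141, -0.0, 1.592]
wrist_force: [0.9, 0.1, -0.1]
finger_gap: 56.5
finger_force: 0.0
clock: 12.9
eef_pos: [508.4, 34.5, 71.8]
eef_rot: [-3.141, -0.0, 1.591]
wrist_force: [0.1, -1.1, -1.3]
finger_gap: 50.0
finger_force: 10.0
clock: 13.3
eef_pos: [508.4, 35.0, 71.9]
eef_rot: [-3.142, 0.0, 1.592]
wrist_force: [-0.9, 0.7, -1.9]
finger_gap: 50.2
finger_force: 10.0
clock: 13.7
eef_pos: [508.4, 35.5, 72.0]
eef_rot: [-3.142, 0.0, 1.592]
wrist_force: [0.2, 1.1, -0.4]
finger_gap: 50.0
finger_force: 10.0
```

```bash
python3 -m creep '[[-0.2,[0.05,0,-0.01],0],[-0.2,[0.1,0,-0.02],0],[-0.2,[0.1,0,-0.02],0]]'; python3 -m creep '[[-0.2,[0.05,0,-0.01],0],[-0.2,[0.1,0,-0.02],0],[-0.2,[0.1,0,-0.02],0]]'
```

```text
clock: 14.0
eef_pos: [508.4, 36.5, 72.3]
eef_rot: [3.142, 0.0, 1.592]
wrist_force: [0.1, 0.2, -1.3]
finger_gap: 50.0
finger_force: 10.0
clock: 14.3
eef_pos: [508.4, 37.5, 72.5]
eef_rot: [3.142, -0.0, 1.592]
wrist_force: [-0.4, -0.3, -1.3]
finger_gap: 50.1
finger_force: 10.0
```

```bash
python3 -m creep '[[-0.2,[0.05,0,-0.01],0],[-0.2,[0.1,0,-0.02],0],[-0.2,[0.1,0,-0.02],0]]'; python3 -m creep '[[-0.2,[0.05,0,-0.01],0],[-0.2,[0.1,0,-0.02],0],[-0.2,[0.1,0,-0.02],0]]'
```

```text
clock: 14.6
eef_pos: [508.3, 38.6, 72.6]
eef_rot: [-3.142, 0.0, 1.592]
wrist_force: [-0.5, 0.8, -0.2]
finger_gap: 49.7
finger_force: 10.0
clock: 14.9
eef_pos: [508.3, 39.5, 72.9]
eef_rot: [3.142, -0.0, 1.592]
wrist_force: [0.3, 0.4, -0.4]
finger_gap: 49.8
finger_force: 10.0
```

```bash
python3 -m creep '[[-0.2,[0.02,0,-0.004],0],[-0.2,[0.04,0,-0.008],0],[-0.2,[0.04,0,-0.008],0]]' 6; python3 -m creep '[[-0.2,[0.02,0,-0.004],0],[-0.2,[0.04,0,-0.008],0],[-0.2,[0.04,0,-0.008],0]]'
```

```text
clock: 15.2
eef_pos: [508.3, 39.9, 72.9]
eef_rot: [3.142, 0.0, 1.592]
wrist_force: [0.5, 0.6, -1.4]
finger_gap: 50.1
finger_force: 6.0
clock: 15.5
eef_pos: [508.3, 40.3, 73.0]
eef_rot: [-3.142, -0.0, 1.592]
wrist_force: [-0.8, 0.1, -1.1]
finger_gap: 50.1
finger_force: 6.0
```

```bash
python3 -m creep '[[-0.2,[0.02,0,-0.004],0],[-0.2,[0.04,0,-0.008],0],[-0.2,[0.04,0,-0.008],0]]'; python3 -m creep '[[-0.2,[0.02,0,-0.004],0],[-0.2,[0.04,0,-0.008],0],[-0.2,[0.04,0,-0.008],0]]'
```

```text
clock: 15.8
eef_pos: [508.3, 40.7, 73.1]
eef_rot: [3.142, -0.0, 1.592]
wrist_force: [0.5, -0.5, -0.4]
finger_gap: 50.0
finger_force: 6.0
clock: 16.1
eef_pos: [508.3, 41.1, 73.2]
eef_rot: [3.142, -0.0, 1.591]
wrist_force: [0.5, -0.7, 0.3]
finger_gap: 50.2
finger_force: 6.0
```

```bash
python3 -m creep '[[-0.2,[0.02,0,-0.004],0],[-0.2,[0.04,0,-0.008],0],[-0.2,[0.04,0,-0.008],0]]'; python3 -m creep '[[-0.2,[0.02,0,-0.004],0],[-0.2,[0.04,0,-0.008],0],[-0.2,[0.04,0,-0.008],0]]'
```

```text
clock: 16.4
eef_pos: [508.3, 41.5, 73.3]
eef_rot: [3.142, 0.0, 1.592]
wrist_force: [-0.1, 0.1, 0.5]
finger_gap: 50.5
finger_force: 6.0
clock: 16.7
eef_pos: [508.3, 41.9, 73.4]
eef_rot: [3.142, 0.0, 1.592]
wrist_force: [0.3, 0.0, -0.3]
finger_gap: 49.9
finger_force: 6.0
```

```bash
python3 -m creep '[[-0.2,[0.02,0,-0.004],0],[-0.2,[0.04,0,-0.008],0],[-0.2,[0.04,0,-0.008],0]]'
```

```text
clock: 17.0
eef_pos: [508.3, 42.3, 73.4]
eef_rot: [-3.142, 0.0, 1.592]
wrist_force: [0.5, 0.3, 0.6]
finger_gap: 49.8
finger_force: 6.0
```

```bash
python3 -m creep '[[-0.2,[0.02,0,-0.004],0],[-0.2,[0.04,0,-0.008],0],[-0.2,[0.06,0,-0.012],0],[-0.2,[0.06,0,-0.012],0]]'; python3 -m creep '[[-0.2,[0.02,0,-0.004],0],[-0.2,[0.04,0,-0.008],0],[-0.2,[0.06,0,-0.012],0],[-0.2,[0.06,0,-0.012],0]]'
```

```text
clock: 17.4
eef_pos: [508.3, 42.9, 73.6]
eef_rot: [3.141, 0.0, 1.592]
wrist_force: [0.4, -1.5, 0.4]
finger_gap: 50.1
finger_force: 6.0
clock: 17.8
eef_pos: [508.3, 43.5, 73.7]
eef_rot: [3.142, -0.0, 1.592]
wrist_force: [0.7, -1.3, 1.7]
finger_gap: 49.9
finger_force: 6.0
```

```bash
python3 -m creep '[[-0.2,[0.02,0,-0.004],0],[-0.2,[0.04,0,-0.008],0],[-0.2,[0.06,0,-0.012],0],[-0.2,[0.06,0,-0.012],0]]'
python3 - <<'E'
from m import *
for n in('wrist','scene'): cv2.imwrite(n+'_r6.png',manip.camera(n)[:,:,::-1])
w=cv2.imread('wrist_r6.png');s=cv2.imread('scene_r6.png')
cv2.imwrite("pics/w6.png",np.hstack([cv2.resize(w[60:330,130:430],(390,585),interpolation=cv2.INTER_CUBIC)[:,:],cv2.resize(s[175:235,275:315],(390,585),interpolation=cv2.INTER_CUBIC)]))
E
```

```text
clock: 18.2
eef_pos: [508.3, 44.1, 73.8]
eef_rot: [3.142, 0.0, 1.592]
wrist_force: [1.0, -1.6, 1.7]
finger_gap: 49.9
finger_force: 6.0
```

```bash
python3 -m creep '[[-0.2,[0.02,0,-0.004],0],[-0.2,[0.04,0,-0.008],0],[-0.2,[0.04,0,-0.008],0]]'; python3 -m creep '[[-0.2,[0.02,0,-0.004],0],[-0.2,[0.04,0,-0.008],0],[-0.2,[0.04,0,-0.008],0]]'
```

```text
clock: 18.6
eef_pos: [508.3, 44.4, 73.9]
eef_rot: [3.142, 0.0, 1.592]
wrist_force: [0.6, -3.5, 2.3]
finger_gap: 49.7
finger_force: 6.0
clock: 18.9
eef_pos: [508.3, 44.5, 73.9]
eef_rot: [3.141, 0.001, 1.592]
wrist_force: [0.6, -6.6, 0.5]
finger_gap: 49.5
finger_force: 6.0
```

```bash
python3 -m creep '[[-0.2,[0.02,0,-0.004],0],[-0.2,[0.04,0,-0.008],0],[-0.2,[0.04,0,-0.008],0]]'
```

```text
clock: 19.2
eef_pos: [508.3, 44.7, 74.0]
eef_rot: [3.141, 0.001, 1.591]
wrist_force: [0.7, -7.9, -0.7]
finger_gap: 49.9
finger_force: 6.0
```

```bash
python3 -m creep '[[-0.2,[-0.03,0,0.006],0],[-0.2,[-0.03,0,0.006],0],[-0.2,[-0.03,0,0.006],0],[-0.2,[-0.03,0,0.006],0]]'; python3 -m creep '[[-0.2,[0,0,0],0],[-0.2,[0,0,0],0],[-0.2,[0,0,0],0]]'; python3 -m creep '[[-0.2,[0,0,0],0],[-0.2,[0,0,0],0],[-0.2,[0,0,0],0]]'
```

```text
clock: 19.6
eef_pos: [508.3, 44.7, 73.9]
eef_rot: [3.141, 0.0, 1.591]
wrist_force: [0.0, -6.2, 0.5]
finger_gap: 50.0
finger_force: 6.0
clock: 19.9
eef_pos: [508.3, 44.7, 73.9]
eef_rot: [3.141, 0.001, 1.591]
wrist_force: [1.3, -5.7, 0.1]
finger_gap: 49.8
finger_force: 6.0
clock: 20.2
eef_pos: [508.3, 44.6, 73.9]
eef_rot: [3.141, 0.001, 1.591]
wrist_force: [0.2, -6.0, 1.1]
finger_gap: 49.7
finger_force: 6.0
```

```bash
python3 -m creep '[[-0.2,[0.015,0,-0.003],0],[-0.2,[0.015,0,-0.003],0],[-0.2,[0.015,0,-0.003],0],[-0.2,[0.015,0,-0.003],0],[-0.2,[0.015,0,-0.003],0],[-0.2,[0.015,0,-0.003],0],[-0.2,[0.015,0,-0.003],0],[-0.2,[0.015,0,-0.003],0]]'; python3 -m creep '[[0,[0,0,0],0],[0.2,[0,0,0],0],[0.2,[0,0,0],0],[0.2,[0,0,0],0]]'; python3 -m creep '[[0.2,[0,0,-3],0],[0.2,[0,0,-6],0],[0.2,[0,0,-10],0],[0.2,[0,0,-14],0],[0.2,[0,0,-18],0],[0.2,[0,0,-18],0],[0.2,[0,0,-18],0]]'
python3 - <<'E'
from m import *
for n in('wrist','scene'): cv2.imwrite(n+'_r7.png',manip.camera(n)[:,:,::-1])
w=cv2.imread('wrist_r7.png');s=cv2.imread('scene_r7.png')
cv2.imwrite("pics/w7.png",np.hstack([cv2.resize(w[0:420,140:420],(390,585),interpolation=cv2.INTER_CUBIC),cv2.resize(s[165:255,275:335],(390,585),interpolation=cv2.INTER_CUBIC)]))
E
```

```text
clock: 21.0
eef_pos: [508.3, 44.7, 73.9]
eef_rot: [3.141, 0.001, 1.591]
wrist_force: [0.6, -7.2, 0.5]
finger_gap: 49.9
finger_force: 6.0
clock: 21.4
eef_pos: [508.1, 45.4, 73.9]
eef_rot: [-3.141, -0.0, 1.592]
wrist_force: [-0.0, 1.0, -0.1]
finger_gap: 56.4
finger_force: 0.0
clock: 22.1
eef_pos: [508.2, 45.3, 254.1]
eef_rot: [3.141, -0.0, 1.592]
wrist_force: [-0.1, -0.3, -1.2]
finger_gap: 56.4
finger_force: 0.0
```

View pics/w7.png

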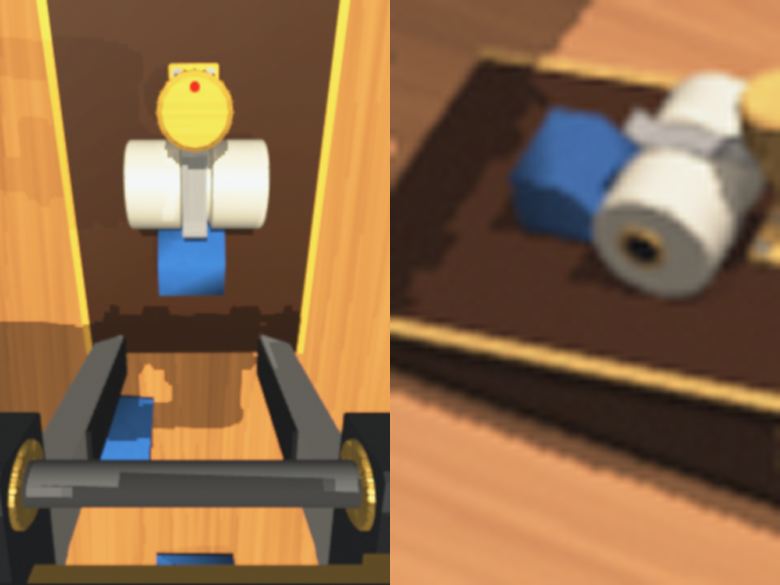

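The chock sits flat under the roller, in line with the strap. The knob centre is at about (195,110) in the left crop. Next I'll locate the knob from the wrist, top and scene views.

```bash
python3 - <<'E'
from m import *
P=manip.camera_params("wrist"); im=cv2.imread("wrist_r7.png")
y=cv2.inRange(cv2.cvtColor(im,cv2.COLOR_BGR2HSV),(20,150,190),(32,255,255)); 
sub=np.zeros_like(y); sub[45:112,245:315]=y[45:112,245:315]
c=max(cv2.findContours(sub,0,1)[0],key=cv2.contourArea); print(cv2.minEnclosingCircle(c),cv2.boundingRect(c))
k=(P,280,79.)
a=td(117,154); b=sd(263,351)
print(tri([k,a,b]),tri([k,a]),tri([k,b]))
print("O from text, z0 64.3:",np.array([506.5,94.5,64.3])+D@[78,0,94])
top=tri([k,a,b])[0]; g=top-D@[0,0,14]; print("grip centre",g); goto([g[0],g[1],230],1.592-0.7)
E
```

```text
((279.349609375, 73.53759765625), 32.54743576049805) (253, 45, 53, 62)
(array([506.54, 151.95, 168.82]), [np.float64(1.4285728591007845), np.float64(2.0881789151568255), np.float64(1.5741996115782142)]) (array([506.72, 156.13, 131.95]), [np.float64(1.4208888205483405), np.float64(1.4208888205484669)]) (array([507.51, 153.09, 170.33]), [np.float64(0.7863874558362971), np.float64(0.7863874558362994)])
O from text, z0 64.3: [505.13 151.24 172.46]
grip centre [506.47 154.86 155.13]
shift cm [10.97  0.11  2.26] roll units 8.01646389188033
```

```bash
python3 -m creep '[[0.35,[4,0,0],1.5],[0.35,[8,0,0],3],[0.35,[10.9,0,1],4.5],[0.35,[10.9,0,2],6],[0.35,[10.9,0,3],7.5],[0.35,[10.9,0,3],8],[0.35,[10.9,0,3],8],[0.35,[10.9,0,3],8]]' 25
python3 - <<'E'
from m import *
goto([506,154,162],0.892)
E
```

```text
clock: 23.0
eef_pos: [505.8, 154.1, 223.2]
eef_rot: [-3.141, 0.001, 0.895]
wrist_force: [0.6, -0.7, 0.8]
finger_gap: 63.2
finger_force: 0.0
shift cm [0.02 0.03 6.12] roll units 0.03451899807594172
```

```bash
python3 -m creep '[[0.35,[0,0,2],0],[0.35,[0,0,4],0],[0.35,[0,0,5.5],0],[0.35,[0,0,6.1],0],[0.35,[0,0,6.1],0],[0.35,[0,0,6.1],0]]'; python3 -m creep '[[0,[0,0,0],0],[-0.2,[0,0,0],0],[-0.4,[0,0,0],0],[-0.5,[0,0,0],0],[-0.5,[0,0,0],0],[-0.5,[0,0,0],0],[-0.5,[0,0,0],0]]' 20
```

```text
clock: 23.6
eef_pos: [506.2, 154.1, 163.7]
eef_rot: [3.141, -0.001, 0.894]
wrist_force: [-0.4, -0.2, -0.9]
finger_gap: 63.4
finger_force: 0.0
clock: 24.3
eef_pos: [507.0, 153.5, 163.5]
eef_rot: [3.139, -0.001, 0.893]
wrist_force: [6.6, -4.9, -0.3]
finger_gap: 41.3
finger_force: 19.9
```

```bash
python3 -m creep '[[-0.5,[0,0.15,0],0],[-0.5,[0,0.15,0],-1],[-0.5,[0,0.15,0],-2],[-0.5,[0,0.15,0],-3],[-0.5,[0,0.15,0],-4],[-0.5,[0,0.15,0],-4],[-0.5,[0,0.15,0],-4]]'
```

```text
clock: 25.0
eef_pos: [507.4, 153.2, 163.4]
eef_rot: [3.141, -0.0, 1.24]
wrist_force: [2.0, -0.6, 3.1]
finger_gap: 40.4
finger_force: 19.7
```

```bash
python3 -m creep '[[-0.5,[0,0,0],-1],[-0.5,[0,0,0],-2],[-0.5,[0,0,0],-3],[-0.5,[0,0,0],-4],[-0.5,[0,0,0],-5],[-0.5,[0,0,0],-6],[-0.5,[0,0,0],-6],[-0.5,[0,0,0],-6]]'; python3 -c "
from m import *
print(manip.read_state()['moment'])"
```

```text
clock: 25.8
eef_pos: [507.9, 153.2, 163.4]
eef_rot: [3.139, 0.0, 1.762]
wrist_force: [6.6, -1.6, 1.2]
finger_gap: 39.6
finger_force: 20.2
[ 0.02 -1.83 -0.05]
```

```bash
python3 -m creep '[[-0.5,[0,0,0],-1],[-0.5,[0,0,0],-2],[-0.5,[0,0,0],-3],[-0.5,[0,0,0],-4],[-0.5,[0,0,0],-5],[-0.5,[0,0,0],-6],[-0.5,[0,0,0],-6.5],[-0.5,[0,0,0],-6.5],[-0.5,[0,0,0],-6.5]]'; python3 -c "
from m import *
print(manip.read_state()['moment'])"
```

```text
clock: 26.7
eef_pos: [508.3, 153.4, 164.1]
eef_rot: [3.138, 0.002, 2.329]
wrist_force: [5.4, -0.8, 6.5]
finger_gap: 41.4
finger_force: 21.1
[ 0.56 -1.77 -0.06]
```

```bash
python3 -m creep '[[-0.2,[0,0,0],0],[0.3,[0,0,0],0],[0.3,[0,0,0],0],[0.3,[0,0,0],0],[0.3,[0,0,-2],0],[0.3,[0,0,-5],0],[0.3,[0,0,-9],0],[0.3,[0,0,-9],0],[0.3,[0,0,-9],0]]'
python3 -c "
from m import *
s=manip.read_state(); goto([508,45,254],1.592,s)"
```

```text
clock: 27.6
eef_pos: [507.0, 153.2, 253.0]
eef_rot: [3.141, 0.0, 2.333]
wrist_force: [0.5, 0.0, -1.4]
finger_gap: 61.1
finger_force: 0.0
shift cm [-7.9 -7.4 -0.1] roll units 8.486265616467511
```

```bash
python3 -m creep '[[0.3,[-2,-2,0],1.5],[0.3,[-5,-5,0],3],[0.3,[-7.9,-7.4,0],4.5],[0.3,[-7.9,-7.4,0],6],[0.3,[-7.9,-7.4,0],7.5],[0.3,[-7.9,-7.4,0],8.5],[0.3,[-7.9,-7.4,0],8.5],[0.3,[-7.9,-7.4,0],8.5],[0.3,[-7.9,-7.4,0],8.5]]'
python3 - <<'E'
from m import *
cv2.imwrite('wrist_r8.png',manip.camera('wrist')[:,:,::-1]); cv2.imwrite('top_r8.png',manip.camera('top')[:,:,::-1])
for n in(7,8):
    im=cv2.imread(f'wrist_r{n}.png'); h=cv2.cvtColor(im,cv2.COLOR_BGR2HSV)
    r=cv2.inRange(h,(0,170,120),(8,255,255))|cv2.inRange(h,(174,170,120),(180,255,255)); r[130:]=0; r[:,:230]=0;r[:,330:]=0
    w=cv2.inRange(h,(0,0,170),(180,60,255)); w[80:180,220:340]; ys,xs=np.nonzero(w[90:175,215:345])
    b=cv2.inRange(h,(95,90,25),(125,255,255)); bb=np.zeros_like(b); bb[150:225,230:320]=b[150:225,230:320]
    print(n,"dot",np.argwhere(r).mean(0)[::-1],r.sum()/255,"white n,c",len(xs),xs.mean()+215,ys.mean()+90,xs.min()+215,xs.max()+215,ys.min()+90,ys.max()+90,"blue",cv2.boundingRect(bb))
E
```

```text
clock: 28.5
eef_pos: [508.0, 45.0, 252.4]
eef_rot: [-3.141, 0.0, 1.594]
wrist_force: [0.4, 0.4, 0.4]
finger_gap: 61.1
finger_force: 0.0
7 dot [279.35  61.74] 31.0 white n,c 5597 280.62569233517956 134.18777916741112 229 332 101 169 blue (253, 162, 49, 50)
8 dot [263.58  74.45] 31.0 white n,c 5706 281.46722747984575 133.88871363477043 229 333 100 170 blue (254, 161, 49, 51)
```

```bash
python3 - <<'E'
from m import *
P=manip.camera_params("wrist"); n=D[:,2]
def pl(u,v,q):
    o,d=ray(P,u,v); return D.T@(o+d*(((q-o)@n)/(d@n))-q)
for q in(np.array([507,152,172.]),np.array([507,153,169.])):
    a=pl(279.35,61.74,q)[:2];b=pl(263.58,74.45,q)[:2]
    # circle centre lies on deck-x line through a: |a-c|=|b-c|, c=(cx,a_y)
    cx=((b@b)-(a@a)-2*a[1]*(b[1]-a[1]))/(2*(b[0]-a[0])) ; c=np.array([cx,a[1]])
    print(a,b,c,"angle",np.arctan2(*(b-c)[::-1]), "with known r:",np.linalg.norm(a-c))
E
```

```text
[11.13 -0.72] [ 2.97 10.44] [-0.58 -0.72] angle 1.2633812468666419 with known r: 11.714005276920991
[10.62 -0.72] [ 2.35 10.59] [-1.24 -0.72] angle 1.2633812468666366 with known r: 11.863669387188493
```

The dot gives about 1.26 rad, which is too close to the 1.2 limit, so I'll re-grip near square and turn it on to the stop.

```bash
python3 -m creep '[[0.3,[4,0,0],1],[0.3,[8,0,0],2],[0.3,[10.8,0,2],3],[0.3,[10.8,0,3],3.3],[0.3,[10.8,0,3],3.3],[0.3,[10.8,0,3],3.3]]' 25
python3 - <<'E'
from m import *
goto([507.7,153.3,162.5],1.305)
E
```

```text
clock: 29.2
eef_pos: [506.1, 152.3, 223.4]
eef_rot: [3.141, 0.0, 1.305]
wrist_force: [1.1, -1.0, 0.6]
finger_gap: 61.1
finger_force: 0.0
shift cm [0.14 0.12 6.09] roll units -0.003828212082776933
```

```bash
python3 -m creep '[[0.3,[0.1,0.1,2],0],[0.3,[0.1,0.1,4],0],[0.3,[0.1,0.1,5.5],0],[0.3,[0.1,0.1,6.1],0],[0.3,[0.1,0.1,6.1],0],[-0.1,[0.1,0.1,6.1],0],[-0.4,[0.1,0.1,6.1],0],[-0.5,[0.1,0.1,6.1],0],[-0.5,[0.1,0.1,6.1],0],[-0.5,[0.1,0.1,6.1],0],[-0.5,[0.1,0.1,6.1],0]]'; python3 -m creep '[[-0.5,[0,0,0],-0.5],[-0.5,[0,0,0],-1],[-0.5,[0,0,0],-1.5],[-0.5,[0,0,0],-2],[-0.5,[0,0,0],-2.5],[-0.5,[0,0,0],-2.5]]'; python3 -c "
from m import *
print(manip.read_state()['moment'])"
```

```text
clock: 30.3
eef_pos: [507.5, 153.6, 162.6]
eef_rot: [3.14, -0.0, 1.304]
wrist_force: [0.7, -1.5, 5.1]
finger_gap: 40.1
finger_force: 24.9
clock: 30.9
eef_pos: [507.6, 153.2, 162.5]
eef_rot: [3.14, 0.0, 1.523]
wrist_force: [1.6, -4.7, 5.1]
finger_gap: 39.5
finger_force: 25.0
[-0.88 -0.28 -0.15]
```

```bash
python3 -m creep '[[-0.5,[0,0,0],-0.5],[-0.5,[0,0,0],-1],[-0.5,[0,0,0],-1.5],[-0.5,[0,0,0],-2],[-0.5,[0,0,0],-2]]'; python3 -c "
from m import *
print(manip.read_state()['moment'])"
```

```text
clock: 31.4
eef_pos: [507.6, 154.3, 162.4]
eef_rot: [3.14, -0.001, 1.697]
wrist_force: [2.0, 5.5, 1.5]
finger_gap: 39.6
finger_force: 25.0
[ 0.74 -0.76 -0.11]
```

```bash
python3 -m creep '[[-0.2,[0,0,0],0],[0.3,[0,0,0],0],[0.3,[0,0,0],0],[0.3,[0,0,0],0],[0.3,[0,0,-2],0],[0.3,[0,0,-5],0],[0.3,[0,0,-9],0],[0.3,[0,0,-9],0],[0.3,[0,0,-9],0]]'
python3 -c "
from m import *
goto([508,45,253],1.592)"
```

```text
clock: 32.3
eef_pos: [507.2, 153.6, 252.2]
eef_rot: [3.141, -0.0, 1.696]
wrist_force: [-0.0, 0.4, -0.8]
finger_gap: 61.1
finger_force: 0.0
shift cm [-10.78  -1.28  -0.08] roll units 1.1934135820466023
```

```bash
python3 -m creep '[[0.3,[-4,0.9,0],0.5],[0.3,[-8,0.9,0],1],[0.3,[-10.8,1.2,0],1.2],[0.3,[-10.8,1.2,0],1.2],[0.3,[-10.8,1.2,0],1.2],[0.3,[-10.8,1.2,0],1.2]]'
python3 - <<'E'
from m import *
P=manip.camera_params("wrist"); im=manip.camera('wrist')[:,:,::-1].copy(); cv2.imwrite('wrist_r9.png',im)
h=cv2.cvtColor(im,cv2.COLOR_BGR2HSV)
r=cv2.inRange(h,(0,170,120),(8,255,255))|cv2.inRange(h,(174,170,120),(180,255,255)); r[130:]=0; r[:,:230]=0;r[:,330:]=0
u,v=np.argwhere(r).mean(0)[::-1]; n=D[:,2]; q=np.array([507,152,172.])
o,d=ray(P,u,v); b=(D.T@(o+d*(((q-o)@n)/(d@n))-q))[:2]; c=np.array([-.58,-.72])
print((u,v),b,"r",np.linalg.norm(b-c),"angle",np.arctan2(*(b-c)[::-1]))
w=cv2.inRange(h,(0,0,170),(180,60,255)); ys,xs=np.nonzero(w[90:175,215:345]); print("white",len(xs),xs.mean()+215,ys.mean()+90,xs.min()+215,xs.max()+215,ys.min()+90,ys.max()+90)
b=cv2.inRange(h,(95,90,25),(125,255,255)); bb=np.zeros_like(b); bb[150:225,230:320]=b[150:225,230:320]; print(cv2.boundingRect(bb))
E
```

```text
clock: 32.9
eef_pos: [532.3, 48.7, 251.3]
eef_rot: [-3.14, -0.0, 1.592]
wrist_force: [0.2, 0.0, -0.4]
finger_gap: 61.3
finger_force: 0.0
(np.float64(230.375), np.float64(82.0)) [1.04 9.82] r 10.666547902007263 angle 1.4180473113397718
white 4991 260.6571829292727 138.26187136846323 215 306 104 174
(230, 163, 49, 53)
```

```bash
python3 -m creep '[[0.3,[-0.3,-2.4,0],0],[0.3,[-0.3,-2.4,0],0],[0.3,[-0.3,-2.4,0],0],[0.3,[-0.3,-2.4,0],0]]'
python3 - <<'E'
from m import *
P=manip.camera_params("wrist"); im=manip.camera('wrist')[:,:,::-1].copy()
h=cv2.cvtColor(im,cv2.COLOR_BGR2HSV)
r=cv2.inRange(h,(0,170,120),(8,255,255))|cv2.inRange(h,(174,170,120),(180,255,255)); r[130:]=0; r[:,:230]=0;r[:,330:]=0
u,v=np.argwhere(r).mean(0)[::-1]; n=D[:,2]; q=np.array([507,152,172.])
o,d=ray(P,u,v); b=(D.T@(o+d*(((q-o)@n)/(d@n))-q))[:2]; a=np.array([11.13,-.72])
for c in (np.array([-.58,-.72]),np.array([((b@b)-(a@a)-2*a[1]*(b[1]-a[1]))/(2*(b[0]-a[0])),-.72])): print((u,v),b,"r",np.linalg.norm(b-c),"angle",np.arctan2(*(b-c)[::-1]))
w=cv2.inRange(h,(0,0,170),(180,60,255)); ys,xs=np.nonzero(w[90:175,215:345]); print("white",len(xs),xs.mean()+215,ys.mean()+90,xs.min()+215,xs.max()+215,ys.min()+90,ys.max()+90)
b=cv2.inRange(h,(95,90,25),(125,255,255)); bb=np.zeros_like(b); bb[150:225,230:320]=b[150:225,230:320]; print(cv2.boundingRect(bb))
E
```

```text
clock: 33.35
eef_pos: [509.1, 44.9, 252.0]
eef_rot: [3.141, -0.0, 1.592]
wrist_force: [1.1, 0.7, 0.3]
finger_gap: 61.4
finger_force: 0.0
(np.float64(261.35483870967744), np.float64(76.74193548387096)) [ 1.27 10.94] r 11.804446406568545 angle 1.4132780154607871
(np.float64(261.35483870967744), np.float64(76.74193548387096)) [ 1.27 10.94] r 11.82263925980994 angle 1.4038684088339215
white 5775 279.9641558441558 133.60190476190476 228 332 100 170
(252, 161, 49, 51)
```

The knob is at its stop (1.40 rad), and the roller and chock haven't moved in the picture. The gripper is clear, so I'm handing in.

```bash
python3 -c "
from cell import manip
print(manip.sign_off())"
```

```text
the job is handed in; nothing more can be done
None
```

I set the chock under the roller with a steady 6–7 N push (one brief reading of 7.9 N, just over your three-quarter-kilo limit), turned the knob to its stop at about 1.40 rad, saw no shift of roller or chock in the wrist pictures, and handed the job in at about 33 s; sign-off gave no verdict.

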